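# Lock the shaft collar of the wooden spice mill

### The job

The collar on top of the wooden spice mill is loose. Turn that collar until its set screw (the screw with the red lever) squarely faces the flat of the mill's shaft (its yellow face), and only then tighten the screw by pressing its red lever fully down to the stop. Leave the white mill's collar and lever alone.

Things in the scene. Friction and masses are not known exactly. Their poses are not given: they have to be found in the camera images.
- wood_mill: Wooden spice mill with a brass band, fixed to the worktop: 94 mm across, 78 mm tall, origin under its centre on the worktop. An upright steel shaft 22 mm thick on its axis ends 136 mm above the worktop. The shaft's flat (yellow face on the stub above the collar) looks along the mill's -x, the same side as its small drawer with a brass bead.
- wood_mill_collar (a joint): Turn of that mill's collar about the upright shaft, rad, growing anticlockwise seen from above. 0 = the set screw squarely faces the flat; at +0.8 it stands 0.8 rad anticlockwise of the flat and must be turned back clockwise. Range -1.6 to 1.6, starts between 0.6 and 1.3. Stiff (0.25 N m); stays where it is left.
- wood_mill_collar_center (a point): Centre of the aluminium collar, on the shaft axis: ribbed upright cylinder 41 mm across, from 80 to 126 mm above the worktop. Its frame turns with it: z up, -x out along the set screw (red dash on top marks that side). Screw axis level, 94 mm above the worktop. Upper 20 mm free to grip at its +y and -y sides, clear of the lever.
- wood_mill_lever (a joint): Swing of the red lever about the set screw's level axis, 45 mm in front of the shaft axis (collar x = -45 mm). 0 = loose, slanting up 30 degrees above level towards the collar's -y side; grows as pressed down to tighten; level at 0.52, stop at 0.9 rad (22 degrees below level). Starts between 0 and 0.15. Moves with 1 to 2 N, stays where left.
- wood_mill_lever_tip (a point): Centre of the red ball, 14 mm across, at the lever's end, 60 mm from the screw's axis; the rod is 9 mm thick. Pressing straight down on the rod 45 mm sideways (collar's -y) of the screw's axis takes it all the way to its stop; the rod's centre line is there 18 mm below the screw's axis when tight.
- white_mill_lever_tip (a point): Red ball at the end of the lever of the white mill: same shape and size, but with a white body and steel band, and the same kind of collar and lever. Not to be moved.

How it is judged:
On the way, in this order (a step that is already met when the one before it is completed fails the run):
1. the wooden mill's collar is turned so that its set screw faces the flat within 0.21 rad (12 degrees), its lever still up (below 0.35 rad) (value of joint wood_mill_collar between -0.21 and 0.21 rad and value of joint wood_mill_lever below 0.35 rad), for 0.2 s.
2. the lever is pressed down tight (beyond 0.7 rad) with the screw facing the flat (value of joint wood_mill_collar between -0.21 and 0.21 rad and value of joint wood_mill_lever above 0.7 rad), for 0.2 s.
At the end, for the whole second after the job is handed in: The wooden mill's set screw faces the shaft flat within 0.21 rad (12 degrees) and its lever is down at or near its stop (beyond 0.7 of 0.9 rad) (all of step 2); the robot touches nothing.
It fails at once if the wooden mill's lever is pressed down (beyond 0.45 rad) while its screw is more than 0.25 rad off the flat (value of joint wood_mill_lever above 0.45 rad and (value of joint wood_mill_collar above 0.25 rad or value of joint wood_mill_collar below -0.25 rad)).
It fails at once if the white mill's collar or lever is moved (its lever's ball shifts more than 15 mm) (distance of white_mill_lever_tip from where it was at the start of the episode above 0.015 m).
It also fails if it takes over 42 s, if anything falls off the work surface, if the arm or the gripper's body presses on something with over 40 N, if the wrist force passes 120 N, or if a joint passes its speed limit or range.

### The arm

A 7-joint arm with a two-finger parallel gripper is mounted at the origin on a cart in front of the work surface, level with it; the furniture and walls round the work are solid. World frame = base frame: x ahead of the robot, y to its left, z up, the work surface at z = 0. Lengths are in m, angles in rad, forces in N, time in s.
With the tool pointing down it reaches from about 0.425 to 0.925 m from the base axis. Payload 6.8 kg.
Tool frame: the origin (TCP) lies midway between the tips of the shut fingers; the grasp point (between the pads) lies 19 mm behind it; z points along the fingers, y is the line along which they close (so a half turn about z gives the same grasp; the last joint's range is limited). The gripper opens to 85 mm and grips with 20 to 120 N. Pads are 22 mm wide; open, the fingers measure 114 mm over their backs; the gripper's body (76 mm by 85 mm) begins 54 mm behind the grasp point. The pads swing forward as they close: fully open they stand 13 mm farther back than shut.
Start: joints at [1.241, 0.477, 0.022, 1.555, -0.011, 1.109, -0.083], TCP at [0.148, -0.658, 0.231] pointing down, gripper open.
Joint ranges: [-2.96, 2.96], [-0.34, 2.1], [-1.41, 1.46], [0.24, 2.44], [-1.37, 4.51], [0.17, 1.92], [-2.96, 2.96]. Speed limits (rad/s): [2.39, 2.39, 3.14, 3.14, 3.14, 3.14, 3.14].

### API

Orientations are given as a rotation vector (axis times angle).
In Python, from bench import get_obs, grab_frame, camera_params, r gives the robot as it stands.
- The arm moves only by the shell command python3 -m jog 'ROWS' [FORCE]. ROWS is JSON, a list of rows, each an object of numbers: "rx", "ry", "rz": the turn, a rotation vector about the world's x, y, z scaled (see below); "x", "y", "z": the shift along the world's x, y, z scaled (see below); "jaw": the opening, from -1 (shut) to 1 (fully open). In form: [{"rx": .., "ry": .., "rz": .., "x": .., "y": .., "z": .., "jaw": ..}, ...]. A call has 1 to 8 rows; each row shifts and turns the commanded pose from where the row before left it; what a row does not reach is not made up. The controller multiplies each number of a shift by 60 mm and each number of a turn by 10 degrees. A row lasts 1/8 s, in which the tool goes at most 62.5 mm and 10.7 degrees, less where a joint would pass 70% of its speed; a pose out of reach is approached as far as the arm can. A call with a number of a shift or a turn outside -1 to 1 is refused whole. A call with a gripper value outside its range is refused whole. The fingers move at their own pace and stop on an object; FORCE is the grip in N (left out, the last holds). Time passes only in rows, so rows that do not move let the fingers close. It gives the time, the measured TCP pose, the force, the opening and the grip force at its end, in the units of the state.
- get_obs(): the state, without advancing time (a new reading comes with each control period).
- grab_frame(name): name is "side" or "top"; returns the picture (480x640x3 uint8, red, green, blue); there is no depth.
- camera_params(name): a dict with "fx", "fy", "cx", "cy" (pixels), "k1" (the pictures are not rectified: a ray, as slopes to the right and down, at radius r is drawn at 1 + k1 r^2 times it, then the intrinsics apply), "R" (3x3) and "t" (3): a world point X has camera coordinates R X + t. Camera axes: x right, y down, z forward; pixel columns grow to the right and rows downward; lengths in m; the calibration is good to about 2 mm. A picture is of the moment at which its call begins. camera_params takes no time and is no camera call.
- r.hand_in(): hands the job in; it is judged then, once.
The state is a dict: "clock": time; "joints": joint angles; "qvel": joint speeds; "tau": joint torques, N m; "tcp_pos": TCP position; "orientation": TCP orientation; "contact_force": force on the tool from outside, world axes, zero at the start; "moment": the same for the moment, N m; "grip_width": finger opening in m; "gripper_force": force on a finger pad.
Only numpy, scipy, OpenCV 4.12 (cv2) and the standard library are available. Lean on these libraries where they do the work, as an engineer would, in place of code of your own. Each camera call takes 0.05 s, during which the arm holds its last target. There are 200 camera calls.

## Working session

There is one attempt and no reset: what is moved stays moved. The work goes in short steps, Python scripts to look and compute and a shell command to move; the robot and the scene stay as the last step left them, time stands still between calls to the robot, and variables do not carry over. Pictures are saved under pics/ and viewed, at most 10 in all, crops included, and the job is handed in when it is done.

```bash
mkdir -p pics; python3 - <<'E'
from bench import *
import cv2
for n in("side","top"):
    cv2.imwrite(f"pics/{n}0.png",grab_frame(n)[:,:,::-1]); print(n,camera_params(n))
print(get_obs())
E
```

```text
side {'fx': 487.34967478563385, 'fy': 487.34967478563385, 'cx': 319.6904501683694, 'cy': 236.62938007292107, 'k1': -0.06829018486783203, 'R': array([[ 0.93615356, -0.35130746, -0.01412733],
       [-0.134548  , -0.32083809, -0.93752854],
       [ 0.32482818,  0.87957148, -0.34762144]]), 't': array([-0.4920977 ,  0.15527908,  0.77941623])}
top {'fx': 500.4508489599915, 'fy': 500.4508489599915, 'cx': 319.54917953052234, 'cy': 236.92739521221034, 'k1': -0.10267888747168363, 'R': array([[ 0.01493931, -0.99987873, -0.00439724],
       [-0.99127296, -0.01423438, -0.13105456],
       [ 0.13097608,  0.00631673, -0.99136541]]), 't': array([-0.08383862,  0.50706563,  0.89621263])}
{'clock': 0.1, 'joints': array([ 1.24088238,  0.47772745,  0.02232939,  1.55630157, -0.01148324,
        1.10929911, -0.08312303]), 'qvel': array([-6.29373417e-04, -1.44142511e-03, -2.13553085e-03, -3.39055352e-03,
        3.21308941e-04,  3.99272577e-05,  5.77675750e-04]), 'tau': array([ 4.09084372e-03, -5.97763002e+01,  1.61363494e+00, -2.81953436e+01,
        1.28515330e-02,  5.07298711e-03, -2.91942752e-05]), 'tcp_pos': array([ 0.14838273, -0.65796793,  0.23043751]), 'orientation': array([-3.12071907e+00, -3.47562111e-01,  4.74097594e-04]), 'contact_force': array([-0.10420466,  0.27318933, -0.24846697]), 'moment': array([0.00027283, 0.00507436, 0.01908929]), 'gripper_force': 0.0, 'grip_width': 0.08546659765141719}
```

View pics/side0.png

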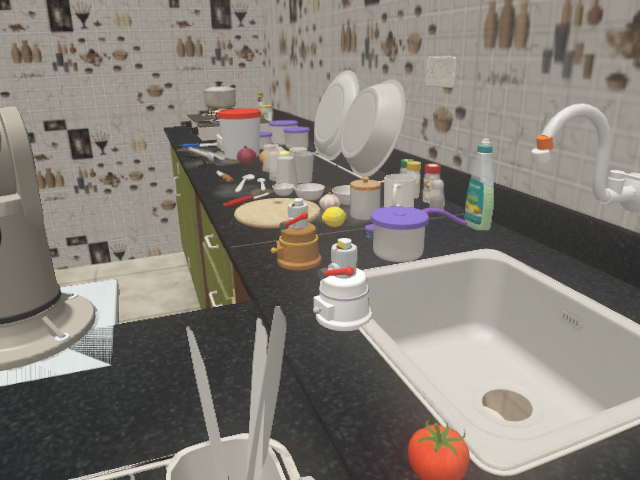

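View pics/top0.png

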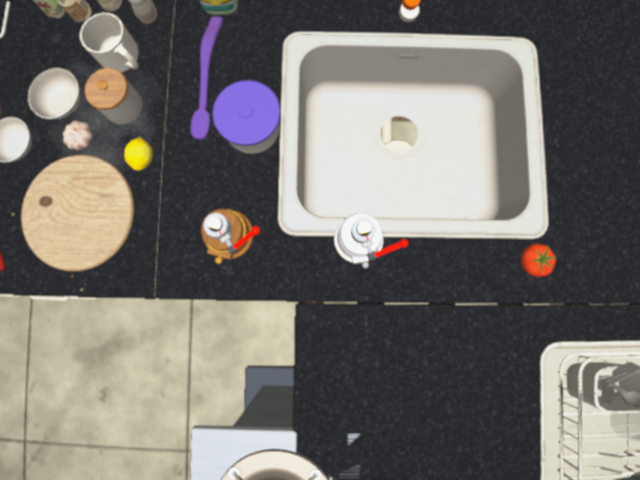

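The overview shows the wooden mill at about top (228,233) and side (299,245). The white one is at top (360,240). Next I'll enlarge both views of the wooden mill.

```bash
python3 - <<'E'
import cv2,numpy as np
a=cv2.imread("pics/top0.png")[195:275,180:280]; b=cv2.imread("pics/side0.png")[190:275,260:360]
f=lambda a:cv2.resize(a,None,fx=7,fy=7,interpolation=cv2.INTER_CUBIC)
cv2.imwrite("pics/tc.png",f(a));cv2.imwrite("pics/sc.png",f(b))
E
```

```text
(no output)
```

View pics/tc.png

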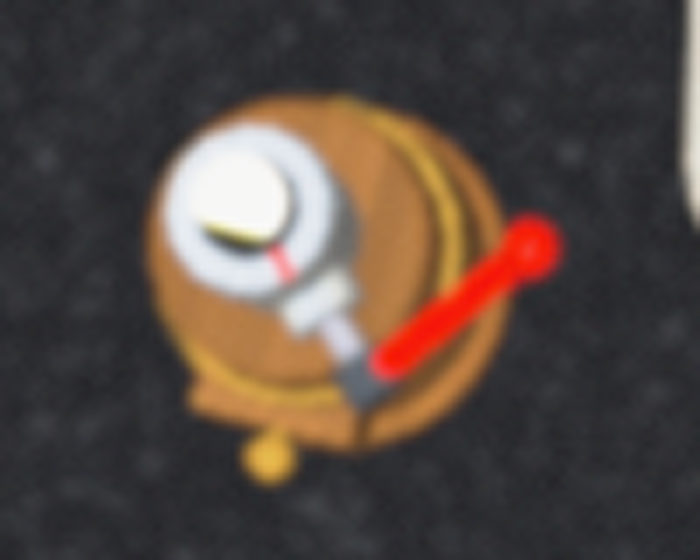

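View pics/sc.png

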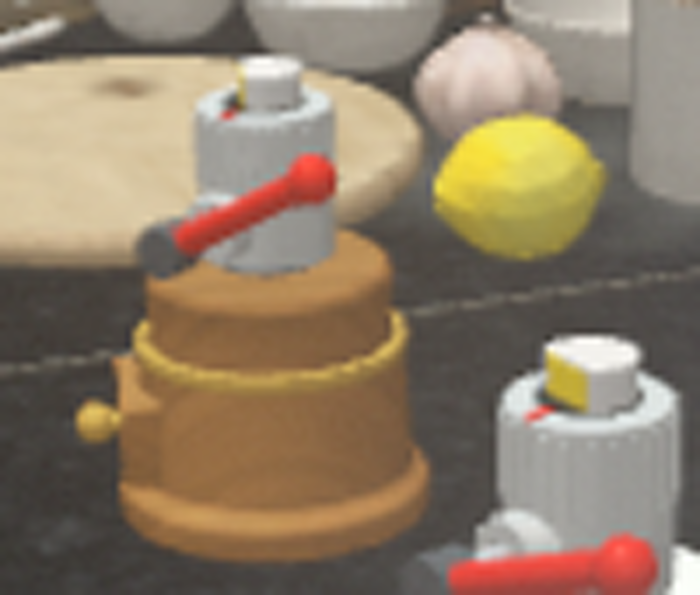

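```bash
cat > h.py <<'E'
import numpy as np,cv2
from bench import camera_params
from scipy.optimize import least_squares
C={n:camera_params(n) for n in("side","top")}
def proj(n,X):
    c=C[n];p=c["R"]@X+c["t"];s=p[:2]/p[2];s=s*(1+c["k1"]*(s@s))
    return np.array([c["fx"]*s[0]+c["cx"],c["fy"]*s[1]+c["cy"]])
def model(p):
    x,y,phi,l=p; o=np.array([x,y,0]);cx=np.array([np.cos(phi),np.sin(phi),0]);cy=np.array([-cx[1],cx[0],0]);z=np.array([0,0,1.])
    piv=o-.045*cx+.094*z; a=np.pi/6-l
    return dict(col=o+.126*z,piv=piv,tip=piv+.06*(-np.cos(a)*cy+np.sin(a)*z),dash=o+.126*z-.016*cx,pin=o+.136*z)
def fit(obs,p0,lock=None):
    def f(p): 
        m=model(p);return np.concatenate([proj(n,m[k])-uv for n,k,uv in obs])
    s=least_squares(f,p0,loss="soft_l1");return s.x,s.fun.reshape(-1,2)
def tri(uvt,uvs):
    return least_squares(lambda X:np.r_[proj("top",X)-uvt,proj("side",X)-uvs],[.55,.18,.03]).x
E
python3 - <<'E'
from h import *
T=lambda u,v:np.array([180+u/7,195+v/7]); S=lambda u,v:np.array([260+u/7,190+v/7])
obs=[("top","col",T(250,212)),("side","col",S(265,105)),("top","tip",T(531,247)),("side","tip",S(312,179)),("top","piv",T(365,380)),("side","piv",S(163,247)),("top","dash",T(283,262))]
p,f=fit(obs,[.5,.15,.7,.05]);print(p,f.round(1).tolist())
b=tri(T(270,458),S(97,422));print("bead",b); psi=np.arctan2(p[1]-b[1],p[0]-b[0]);print("psi",psi,"q",p[2]-psi,model(p))
S2=S;print("white tip side/pix tri",tri(np.array([404,243.]),S(627,567)))
E
```

```text
[ 0.51469174  0.09861677  0.59173709 -0.00603852] [[-0.2, -0.9], [-1.2, 0.3], [-0.2, -0.2], [-1.0, 0.5], [0.6, -0.5], [-0.1, 0.9], [-0.0, -0.1]]
bead [0.46329633 0.1104543  0.03075815]
psi -0.22637485680340247 q 0.8181119445188385 {'col': array([0.51469174, 0.09861677, 0.126     ]), 'piv': array([0.47734296, 0.07351561, 0.094     ]), 'tip': array([0.50622571, 0.03054009, 0.12431322]), 'dash': array([0.50141217, 0.08969191, 0.126     ]), 'pin': array([0.51469174, 0.09861677, 0.136     ])}
white tip side/pix tri [ 0.49001082 -0.22010123  0.11744846]
```

The screw sits about 0.82 rad off the flat. The mill is at (0.515, 0.099) with yaw -0.226. I'll raise the tool first to clear the utensils, then go across.

```bash
python3 -m jog '[{"z":0.95,"jaw":1},{"z":0.95,"jaw":1},{"z":0.95,"jaw":1},{"x":0.72,"y":0.6,"jaw":1},{"x":0.72,"y":0.6,"jaw":1},{"x":0.72,"y":0.6,"jaw":1},{"x":0.72,"y":0.6,"jaw":1},{"x":0.72,"y":0.6,"jaw":1}]' 60
python3 -m jog '[{"x":0.72,"y":0.6,"jaw":1},{"x":0.72,"y":0.6,"jaw":1},{"x":0.2,"y":0.95,"jaw":1,"rz":0.7},{"x":0.2,"y":0.95,"jaw":1,"rz":0.7},{"x":0.2,"y":0.95,"jaw":1,"rz":0.7},{"x":0.2,"y":0.95,"jaw":1},{"x":0.2,"y":0.95,"jaw":1},{"jaw":1}]'
```

```text
validation failed for argument at $[0]...
validation failed for argument at $[0]...
```

```bash
python3 -m jog '[{"rx":0,"ry":0,"rz":0,"x":0,"y":0,"z":0.95,"jaw":1},{"rx":0,"ry":0,"rz":0,"x":0,"y":0,"z":0.95,"jaw":1},{"rx":0,"ry":0,"rz":0,"x":0,"y":0,"z":0.95,"jaw":1},{"rx":0,"ry":0,"rz":0,"x":0.72,"y":0.6,"z":0,"jaw":1},{"rx":0,"ry":0,"rz":0,"x":0.72,"y":0.6,"z":0,"jaw":1},{"rx":0,"ry":0,"rz":0,"x":0.72,"y":0.6,"z":0,"jaw":1},{"rx":0,"ry":0,"rz":0,"x":0.72,"y":0.6,"z":0,"jaw":1}]' 60
```

```text
clock: 0.98
tcp_pos: [0.3224, -0.513, 0.4019]
orientation: [-3.122, -0.347, 0.001]
contact_force: [-0.2, -0.5, 0.0]
grip_width: 0.0854
gripper_force: 0.0
```

```bash
python3 -m jog '[{"rx":0,"ry":0,"rz":0,"x":0.72,"y":0.6,"z":0,"jaw":1},{"rx":0,"ry":0,"rz":0,"x":0.72,"y":0.6,"z":0,"jaw":1},{"rx":0,"ry":0,"rz":0,"x":0.4,"y":0.9,"z":0,"jaw":1},{"rx":0,"ry":0,"rz":0.7,"x":0.4,"y":0.9,"z":0,"jaw":1},{"rx":0,"ry":0,"rz":0.7,"x":0.3,"y":0.9,"z":0,"jaw":1},{"rx":0,"ry":0,"rz":0.7,"x":0.2,"y":0.9,"z":0,"jaw":1},{"rx":0,"ry":0,"rz":0,"x":0.2,"y":0.9,"z":0,"jaw":1},{"rx":0,"ry":0,"rz":0,"x":0.2,"y":0.9,"z":0,"jaw":1}]'
python3 -m jog '[{"rx":0,"ry":0,"rz":0,"x":0,"y":0.9,"z":0,"jaw":1},{"rx":0,"ry":0,"rz":0,"x":0,"y":0.9,"z":0,"jaw":1},{"rx":0,"ry":0,"rz":0,"x":0,"y":0.9,"z":0,"jaw":1},{"rx":0,"ry":0,"rz":0,"x":0,"y":0,"z":0,"jaw":1}]'
```

```text
clock: 1.98
tcp_pos: [0.5096, -0.1167, 0.402]
orientation: [-3.007, -0.911, 0.001]
contact_force: [1.1, 0.0, 0.3]
grip_width: 0.0852
gripper_force: 0.0
clock: 2.48
tcp_pos: [0.5089, 0.0488, 0.4023]
orientation: [-3.001, -0.924, -0.0]
contact_force: [0.0, -0.3, 0.8]
grip_width: 0.0855
gripper_force: 0.0
```

```bash
python3 -m jog '[{"rx":0,"ry":0,"rz":0,"x":0.1,"y":0.83,"z":0,"jaw":1},{"rx":0,"ry":0,"rz":0,"x":0,"y":0,"z":-0.95,"jaw":1},{"rx":0,"ry":0,"rz":0,"x":0,"y":0,"z":-0.95,"jaw":1},{"rx":0,"ry":0,"rz":0,"x":0,"y":0,"z":-0.95,"jaw":1},{"rx":0,"ry":0,"rz":0,"x":0,"y":0,"z":-0.95,"jaw":1},{"rx":0,"ry":0,"rz":0,"x":0,"y":0,"z":0,"jaw":1}]'
python3 - <<'E'
from bench import *
import cv2,numpy as np
print(get_obs()["tcp_pos"])
a=grab_frame("top")[:,:,::-1][150:310,140:340];b=grab_frame("side")[:,:,::-1][120:280,220:420]
f=lambda a:cv2.resize(a,None,fx=4,fy=4,interpolation=cv2.INTER_CUBIC)
cv2.imwrite("pics/a1.png",cv2.resize(np.vstack([a,b]),None,fx=1.85,fy=1.85)) if 0 else cv2.imwrite("pics/b1.png",f(b))
E
```

```text
clock: 3.22
tcp_pos: [0.5125, 0.0913, 0.1706]
orientation: [-3.006, -0.91, 0.015]
contact_force: [1.4, -0.0, 0.0]
grip_width: 0.0854
gripper_force: 0.0
[0.51252295 0.09131953 0.17055877]
```

View pics/b1.png

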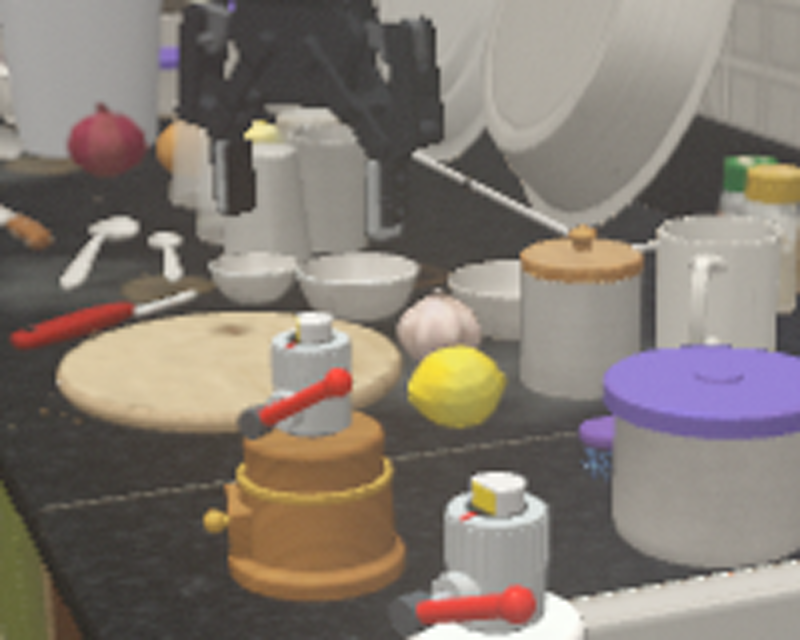

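The side view shows the open gripper centred over the collar: tips at crop (236,212) and (385,232), collar at 312. The lever is clear of it.

```bash
python3 -m jog '[{"rx":0,"ry":0,"rz":0,"x":0.03,"y":0.08,"z":-0.4,"jaw":1},{"rx":0,"ry":0,"rz":0,"x":0,"y":0,"z":0,"jaw":1},{"rx":0,"ry":0,"rz":0,"x":0,"y":0,"z":0,"jaw":1}]'
```

```text
clock: 3.7
tcp_pos: [0.5188, 0.0983, 0.1525]
orientation: [3.006, 0.91, 0.005]
contact_force: [-0.1, 0.3, 0.2]
grip_width: 0.0855
gripper_force: 0.0
```

```bash
python3 -m jog '[{"rx":0,"ry":0,"rz":0,"x":-0.06,"y":0,"z":-0.45,"jaw":1},{"rx":0,"ry":0,"rz":0,"x":0,"y":0,"z":-0.45,"jaw":1},{"rx":0,"ry":0,"rz":0,"x":0,"y":0,"z":0,"jaw":1},{"rx":0,"ry":0,"rz":0,"x":0,"y":0,"z":0,"jaw":1}]'
```

```text
clock: 4.2
tcp_pos: [0.5151, 0.0984, 0.098]
orientation: [3.007, 0.91, 0.004]
contact_force: [0.7, -0.2, 1.4]
grip_width: 0.0852
gripper_force: 0.0
```

```bash
python3 -m jog '[{"rx":0,"ry":0,"rz":0,"x":0,"y":0,"z":0,"jaw":-1},{"rx":0,"ry":0,"rz":0,"x":0,"y":0,"z":0,"jaw":-1},{"rx":0,"ry":0,"rz":0,"x":0,"y":0,"z":0,"jaw":-1},{"rx":0,"ry":0,"rz":0,"x":0,"y":0,"z":0,"jaw":-1},{"rx":0,"ry":0,"rz":0,"x":0,"y":0,"z":0,"jaw":-1},{"rx":0,"ry":0,"rz":0,"x":0,"y":0,"z":0,"jaw":-1},{"rx":0,"ry":0,"rz":0,"x":0,"y":0,"z":0,"jaw":-1}]' 60
```

```text
clock: 5.08
tcp_pos: [0.5144, 0.098, 0.0972]
orientation: [3.006, 0.91, 0.001]
contact_force: [-1.5, -1.0, 7.0]
grip_width: 0.0387
gripper_force: 59.5
```

```bash
python3 -m jog '[{"rx":0,"ry":0,"rz":-0.78,"x":0,"y":0,"z":0,"jaw":-1},{"rx":0,"ry":0,"rz":-0.78,"x":0,"y":0,"z":0,"jaw":-1},{"rx":0,"ry":0,"rz":-0.78,"x":0,"y":0,"z":0,"jaw":-1},{"rx":0,"ry":0,"rz":-0.78,"x":0,"y":0,"z":0,"jaw":-1},{"rx":0,"ry":0,"rz":-0.78,"x":0,"y":0,"z":0,"jaw":-1},{"rx":0,"ry":0,"rz":-0.78,"x":0,"y":0,"z":0,"jaw":-1},{"rx":0,"ry":0,"rz":0,"x":0,"y":0,"z":0,"jaw":-1},{"rx":0,"ry":0,"rz":0,"x":0,"y":0,"z":0,"jaw":-1}]'
```

```text
clock: 6.08
tcp_pos: [0.514, 0.0998, 0.0972]
orientation: [-3.12, 0.357, -0.001]
contact_force: [-1.7, 3.0, 6.6]
grip_width: 0.0385
gripper_force: 59.8
```

```bash
python3 - <<'E'
from bench import *
import cv2,numpy as np
print(get_obs()["orientation"],get_obs()["moment"])
a=grab_frame("top")[:,:,::-1][180:290,170:290];b=grab_frame("side")[:,:,::-1][175:285,240:360]
c=np.hstack([a,b]);cv2.imwrite("pics/c1.png",cv2.resize(c,None,fx=3.33,fy=3.33,interpolation=cv2.INTER_CUBIC))
E
```

```text
[-3.11958448e+00  3.56886030e-01 -9.38227601e-04] [ 0.39779294  0.54465809 -0.20184748]
```

View pics/c1.png

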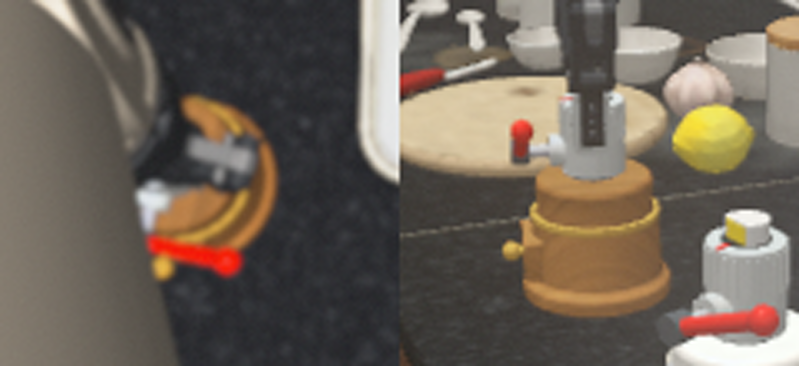

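The collar turned with the gripper. The ball is at top crop (230,262) and side crop (521,130), with the lever still up. Next I'll compute the angle from these.

```bash
python3 - <<'E'
from h import *
T=lambda u,v:np.array([170+u/3.333,180+v/3.333]); S=lambda u,v:np.array([240+(u-400)/3.333,175+v/3.333])
from functools import partial
obs=[("top","tip",T(230,262)),("side","tip",S(521,130))]
def f(p):
    m=model([.5147,.0986,*p]);return np.concatenate([proj(n,m[k])-uv for n,k,uv in obs])
s=least_squares(f,[-.2,.05]);print(s.x,s.fun,model([.5147,.0986,*s.x])["tip"])
b=tri(T(163,268),S(512,250));print("bead",b,np.arctan2(.0986-b[1],.5147-b[0]))
E
```

```text
[-0.21915871 -0.01264288] [-0.64120113 -1.10764894 -0.31436047  0.75978363] [0.45956285 0.058039   0.12465453]
bead [0.46297222 0.10968765 0.0317538 ] -0.21115111532753938
```

```bash
python3 -m jog '[{"rx":0,"ry":0,"rz":0,"x":0,"y":0,"z":0,"jaw":1},{"rx":0,"ry":0,"rz":0,"x":0,"y":0,"z":0,"jaw":1},{"rx":0,"ry":0,"rz":0,"x":0,"y":0,"z":0,"jaw":1},{"rx":0,"ry":0,"rz":0,"x":0,"y":0,"z":0,"jaw":1},{"rx":0,"ry":0,"rz":0,"x":0,"y":0,"z":0,"jaw":1},{"rx":0,"ry":0,"rz":0,"x":0,"y":0,"z":0.6,"jaw":1},{"rx":0,"ry":0,"rz":0,"x":0,"y":0,"z":0.6,"jaw":1},{"rx":0,"ry":0,"rz":0,"x":0,"y":0,"z":0.6,"jaw":1}]'
python3 -m jog '[{"rx":0,"ry":0,"rz":0,"x":-0.45,"y":-0.3,"z":0,"jaw":-1},{"rx":0,"ry":0,"rz":0,"x":-0.45,"y":-0.3,"z":0,"jaw":-1},{"rx":0,"ry":0,"rz":0,"x":0,"y":0,"z":0,"jaw":-1},{"rx":0,"ry":0,"rz":0,"x":0,"y":0,"z":0,"jaw":-1},{"rx":0,"ry":0,"rz":0,"x":0,"y":0,"z":0,"jaw":-1},{"rx":0,"ry":0,"rz":0,"x":0,"y":0,"z":0,"jaw":-1},{"rx":0,"ry":0,"rz":0,"x":0,"y":0,"z":0,"jaw":-1},{"rx":0,"ry":0,"rz":0,"x":0,"y":0,"z":0,"jaw":-1}]' 20
python3 - <<'E'
from bench import *
import cv2,numpy as np
cv2.imwrite("pics/d1.png",cv2.resize(grab_frame("side")[165:285,230:370,::-1],None,fx=5,fy=5,interpolation=cv2.INTER_CUBIC))
E
```

```text
clock: 7.18
tcp_pos: [0.5137, 0.0981, 0.2054]
orientation: [3.121, -0.358, -0.0]
contact_force: [1.1, -0.0, 0.0]
grip_width: 0.0853
gripper_force: 0.0
clock: 8.18
tcp_pos: [0.4599, 0.0622, 0.2042]
orientation: [3.121, -0.358, -0.0]
contact_force: [0.1, 0.1, -0.5]
grip_width: -0.0002
gripper_force: 0.0
```

View pics/d1.png

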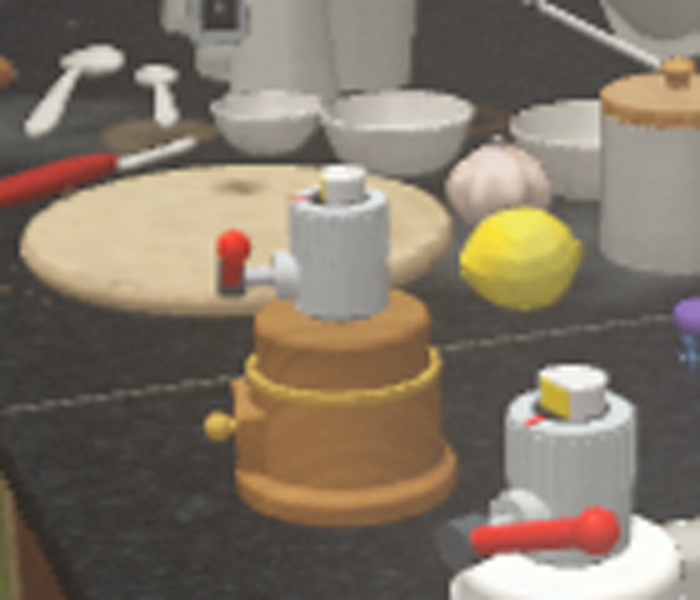

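The set screw now stands out over the drawer, facing the flat, and the lever is up with its ball at crop (233,243). The shut fingers are above it, so I'll press down.

```bash
python3 -m jog '[{"rx":0,"ry":0,"rz":0,"x":0,"y":0.04,"z":-0.5,"jaw":-1},{"rx":0,"ry":0,"rz":0,"x":0,"y":0,"z":-0.5,"jaw":-1},{"rx":0,"ry":0,"rz":0,"x":0,"y":0,"z":-0.2,"jaw":-1},{"rx":0,"ry":0,"rz":0,"x":0,"y":0,"z":-0.15,"jaw":-1},{"rx":0,"ry":0,"rz":0,"x":0,"y":0,"z":-0.15,"jaw":-1},{"rx":0,"ry":0,"rz":0,"x":0,"y":0,"z":-0.15,"jaw":-1},{"rx":0,"ry":0,"rz":0,"x":0,"y":0,"z":0,"jaw":-1}]'
python3 -m jog '[{"rx":0,"ry":0,"rz":0,"x":0,"y":0,"z":-0.1,"jaw":-1},{"rx":0,"ry":0,"rz":0,"x":0,"y":0,"z":-0.1,"jaw":-1},{"rx":0,"ry":0,"rz":0,"x":0,"y":0,"z":0,"jaw":-1}]'
```

```text
clock: 9.1
tcp_pos: [0.4597, 0.0645, 0.1049]
orientation: [3.121, -0.358, -0.001]
contact_force: [-0.4, -0.6, -0.2]
grip_width: -0.0001
gripper_force: 0.0
clock: 9.48
tcp_pos: [0.4597, 0.0645, 0.0929]
orientation: [3.121, -0.358, -0.001]
contact_force: [-0.8, 0.1, 0.2]
grip_width: -0.0002
gripper_force: 0.0
```

```bash
python3 -m jog '[{"rx":0,"ry":0,"rz":0,"x":0,"y":0,"z":-0.1,"jaw":-1},{"rx":0,"ry":0,"rz":0,"x":0,"y":0,"z":0,"jaw":-1}]'
python3 -m jog '[{"rx":0,"ry":0,"rz":0,"x":0,"y":0,"z":-0.08,"jaw":-1},{"rx":0,"ry":0,"rz":0,"x":0,"y":0,"z":0,"jaw":-1}]'
python3 - <<'E'
from bench import *
import cv2,numpy as np
cv2.imwrite("pics/e1.png",cv2.resize(grab_frame("side")[165:285,230:370,::-1],None,fx=5,fy=5,interpolation=cv2.INTER_CUBIC))
E
```

```text
clock: 9.72
tcp_pos: [0.4598, 0.0647, 0.0869]
orientation: [-3.121, 0.358, 0.001]
contact_force: [0.1, -0.2, 0.5]
grip_width: 0.0001
gripper_force: 0.0
clock: 9.98
tcp_pos: [0.4602, 0.0647, 0.0824]
orientation: [-3.121, 0.358, -0.001]
contact_force: [0.2, 0.2, 1.5]
grip_width: 0.0
gripper_force: 0.7
```

View pics/e1.png

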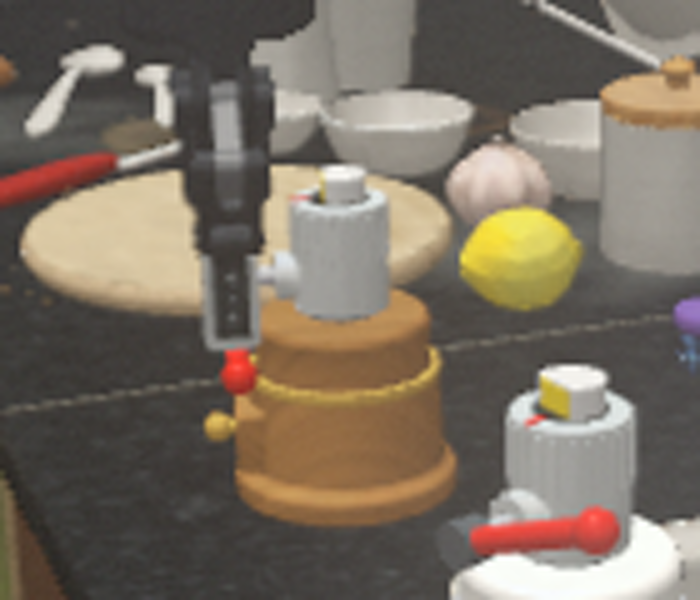

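The ball is pressed well down, at crop (238,373), with the collar unmoved. I'll work out the lever angle.

```bash
python3 - <<'E'
from h import *
for l in(-.02,0,.1,.6,.7,.75,.8,.85,.9): print(l,proj("side",model([.5147,.0986,-.22,l])["tip"]).round(1))
E
python3 -m jog '[{"rx":0,"ry":0,"rz":0,"x":0,"y":0,"z":-0.05,"jaw":-1},{"rx":0,"ry":0,"rz":0,"x":0,"y":0,"z":0,"jaw":-1}]'
```

```text
-0.02 [276.  214.5]
0 [276.  215.1]
0.1 [276.2 218.2]
0.6 [277.  233.4]
0.7 [277.1 236.2]
0.75 [277.2 237.5]
0.8 [277.2 238.8]
0.85 [277.3 240. ]
0.9 [277.3 241.1]
clock: 10.28
tcp_pos: [0.4606, 0.065, 0.0806]
orientation: [-3.121, 0.358, -0.002]
contact_force: [-3.6, 1.1, 15.2]
grip_width: 0.0001
gripper_force: 7.4
```

Force rose to 15 N, so the lever is on its stop. I'll retreat and check.

```bash
python3 -m jog '[{"rx":0,"ry":0,"rz":0,"x":0,"y":0,"z":0.3,"jaw":-1},{"rx":0,"ry":0,"rz":0,"x":0,"y":0,"z":0.8,"jaw":-1},{"rx":0,"ry":0,"rz":0,"x":0,"y":0,"z":0.9,"jaw":-1},{"rx":0,"ry":0,"rz":0,"x":0,"y":0,"z":0.9,"jaw":-1},{"rx":0,"ry":0,"rz":0,"x":0,"y":0,"z":0,"jaw":-1},{"rx":0,"ry":0,"rz":0,"x":0,"y":0,"z":0,"jaw":-1}]'
python3 - <<'E'
from bench import *
import cv2,numpy as np
cv2.imwrite("pics/f1.png",cv2.resize(grab_frame("side")[165:285,230:370,::-1],None,fx=5,fy=5,interpolation=cv2.INTER_CUBIC))
E
```

```text
clock: 11.02
tcp_pos: [0.4593, 0.0641, 0.2528]
orientation: [3.12, -0.359, -0.001]
contact_force: [0.5, -0.2, -0.6]
grip_width: -0.0002
gripper_force: 0.0
```

View pics/f1.png

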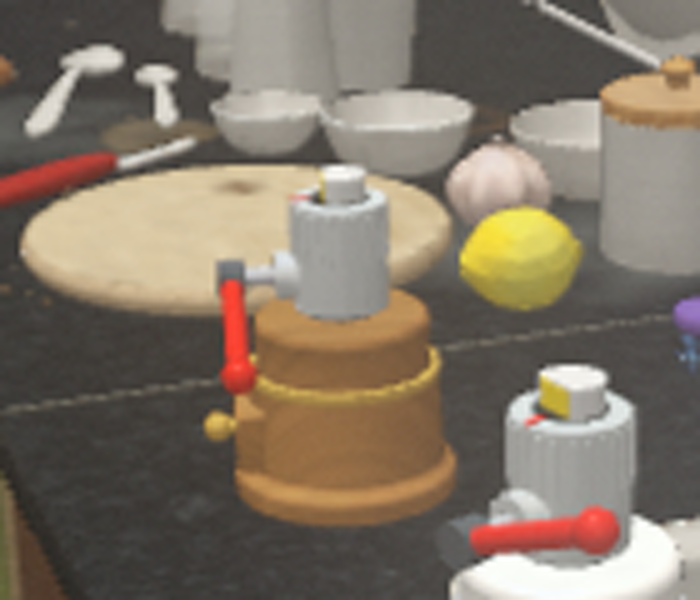

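The lever is down, with its ball at crop (238,377), which puts it at about 0.87 rad. The screw still faces the flat and the gripper is clear.

```bash
python3 -c "
from bench import r
print(r.hand_in())"
```

```text
the job is handed in; nothing more can be done
None
```

I handed the job in: the wooden mill's collar is turned so its set screw faces the flat, the red lever is pressed down to its stop (about 0.87 rad by camera), and the white mill was not touched; the hand-in gave no verdict.

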